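# Find and release the latched key on the bench power box

### The arm

A 7-joint arm with a two-finger parallel gripper is mounted at the origin on the work surface. World frame = base frame: x ahead of the robot, y to its left, z up, the work surface at z = 0. Lengths are in m, angles in rad, forces in N, time in s.
With the tool pointing down it reaches from about 0.4 to 0.9 m from the base axis. Payload 5.5 kg.
Tool frame: the origin (TCP) lies midway between the tips of the shut fingers; the grasp point (between the pads) lies 19 mm behind it (manip.grip_depth is the distance from the TCP to the grasp point, in m); z points along the fingers, x is the direction in which the jaws open and shut, and the axes are right-handed (so a half turn about z gives the same grasp; the last joint's range is limited). The gripper opens to 92 mm and grips with 3 to 60 N. Pads are 19 mm wide; open, the fingers measure 130 mm over their backs; the gripper's body (75 mm by 190 mm) begins 47 mm behind the grasp point.
Start: joints at [-0.897, 0.501, -0.427, 1.55, 0.221, 1.138, -0.21], TCP at [0.26, 0.596, 0.227] pointing down, gripper open.
Joint ranges: [-2.88, 2.88], [-0.31, 2.03], [-1.54, 1.56], [0.2, 2.42], [-1.41, 4.55], [0.19, 2.02], [-2.57, 2.57]. Speed limits (rad/s): [2.57, 2.57, 3.14, 3.14, 3.14, 3.14, 3.14].

### API

Orientations are given as a unit quaternion [x, y, z, w].
In Python, from bench import manip, effector, viewer gives the robot as it stands. Calls block until the motion is done:
- manip.move_pose(position, orientation): joint-space move of the TCP to a pose.
- manip.servo_line(position, ori=None, vel=0.15): straight line of the TCP; ori=None keeps the orientation; vel is the mean speed in m/s.
- manip.movej(angles): joint-space move.
- effector.open_jaws() and effector.close(f_grip=None): open the fingers fully, or close them until they stop; f_grip is the grip in N (None keeps the last).
- manip.sleep(seconds).
- manip.solve_ik(position, orientation): joint angles nearest the present ones, or None.
- viewer.get_image(name): name is "scene" or "top"; returns the picture (384x512x3 uint8, red, green, blue); there is no depth.
- viewer.get_calibration(name): a dict with "vfov" (degrees; the focal length in pixels is half the picture's height over the tangent of half this angle, whatever the lens; pixels are square), "cx", "cy" (the principal point, pixels), "dist_coeffs" ([k1, k2, p1, p2, k3] as OpenCV has them; the pictures are not rectified), "eye" and "attitude" of the camera in the world. Camera axes: x right, y down, z forward; pixel columns grow to the right and rows downward; lengths in m; the calibration is good to about 2 mm. A picture is of the moment at which its call begins. get_calibration takes no time and is no camera call.
A pose or a line that the arm cannot do raises manip.PlanningError and nothing moves.
- manip.hand_in(): hands the job in, once; it reports no verdict.
Readings, each from a call of its own:
- manip.current_clock(): time.
- manip.current_q(): joint angles.
- manip.current_joint_velocities(): joint speeds.
- manip.current_tau(): joint torques, N m.
- manip.current_tool_pos(): TCP position.
- manip.current_tcp_rot(): TCP orientation.
- manip.current_force(): force on the tool from outside, world axes, zero at the start.
- manip.current_wrist_torque(): the same for the moment, N m.
- manip.current_finger_gap(): finger opening in m.
Only numpy, scipy, OpenCV 4.12 (cv2) and the standard library are available. Lean on these libraries where they do the work, as an engineer would, in place of code of your own. Each camera call takes 0.05 s, during which the arm holds its last target.

### The job

One of the four yellow keys on the grey bench power box has been left latched down. Starting at the green lamp, tap all four keys lightly in turn with a fingertip to feel which one it is, without releasing it yet; then press only that key firmly down until its catch lets go, and let it spring up level with the others. Do not push the other keys down beyond a light tap, and leave the things on and around the box where they are.

Things in the scene. Friction and masses are not known exactly. Their poses are not given: they have to be found in the camera images.
- power_box: grey bench power box fixed to the table, 110 (x) x 320 (y) x 60 mm high, flat top; origin at the centre of its underside, z up. Its four identical keys stand on the centre line of its top, at y = +95 (key_1), +40, -15 and -70 mm (key_4). A green lamp, 18 mm across, 10 mm high, is at y = +137 mm, next to key_1. Box yaw within 0.4 rad: +y points roughly to the robot's left.
- key_1: yellow square push key number 1 from the green lamp, cap 34 x 34 mm; origin at the centre of the cap's top face, z up. It moves straight down on a spring, 12 mm to a firm stop. All four keys are alike. Up: its top is 18 mm above the box's top (78 mm above its underside); it begins to give at 1.5 N and takes about 3 N at 5 mm, 5 N at the stop.
- key_2: yellow square push key number 2 from the green lamp, cap 34 x 34 mm; origin at the centre of the cap's top face, z up. Built as key_1. Any one of the four is latched at the start: its top is then 7 mm lower than an up key's, and it gives only above about 3.6 N.
- key_3: yellow square push key number 3 from the green lamp, cap 34 x 34 mm; origin at the centre of the cap's top face, z up. Built as key_1. The latched key's catch lets go when it is pushed 4 mm or more further down (right down to its stop is fine); when the finger leaves, it springs up level with the others and stays up.
- key_4: yellow square push key number 4 from the green lamp, cap 34 x 34 mm; origin at the centre of the cap's top face, z up. Built as key_1.
- bearing: bystander, to be left alone: steel ball-bearing ring, 44 mm across, 14 mm high, lying on the box's top near its end without lamp; origin at the centre of its underside
- snips: bystander, to be left alone: large red-handled metal snips, about 200 mm long, 16 mm high, lying between robot and box; origin at the pivot on the table
- jar: bystander, to be left alone: amber jar with black cap, 56 mm across, 70 mm high; origin at the centre of its underside
- cup: bystander, to be left alone: steel cup, 74 mm across, 85 mm high; origin at the centre of its underside
- hoop: bystander, to be left alone: dark steel hoop, 90 mm across, 10 mm high; origin at the centre of its underside
- hammer: bystander, to be left alone: hammer lying on the table; origin on the table under it
- glue: bystander, to be left alone: white glue bottle with red cap, 48 mm across, 130 mm high; origin at the centre of its underside

How it is judged:
By the outcome, as a careful person would: the job done as asked, in the order asked, and still so for the second after the job is handed in, with the robot touching nothing.
It also fails if it takes over 56 s, if anything falls off the work surface, if the arm or the gripper's body presses on something with over 40 N, if the wrist force passes 120 N, or if a joint passes its speed limit or range.

## Working session

There is one attempt and no reset: what is moved stays moved. The work goes in short steps, each a Python script; the robot and the scene stay as the last script left them, time stands still between calls to the robot, and variables do not carry over. Pictures are saved under pics/ and viewed, and the job is handed in when it is done.

```bash
mkdir -p pics; ls; python3 - <<'E'
from bench import manip, effector, viewer
import cv2
for n in ("scene","top"):
    im=viewer.get_image(n); cv2.imwrite(f"pics/{n}0.png",im[:,:,::-1]); print(n,viewer.get_calibration(n))
print(manip.current_clock(),manip.current_force(),manip.current_tcp_rot(),manip.current_finger_gap())
E
```

```text
pics
scene {'vfov': 57.587367154879, 'cx': 246.6198312684377, 'cy': 191.1907979558035, 'dist_coeffs': array([-0.08490705,  0.        ,  0.        ,  0.        ,  0.        ]), 'eye': array([ 0.89965021, -0.20799985,  0.72455071]), 'attitude': array([ 0.88640928,  0.3521614 , -0.11301263, -0.27836859])}
top {'vfov': 45.56324304531146, 'cx': 258.50458815882376, 'cy': 187.99873916618623, 'dist_coeffs': array([0.04186342, 0.        , 0.        , 0.        , 0.        ]), 'eye': array([0.36463491, 0.08942422, 1.09646516]), 'attitude': array([ 0.75723679, -0.64382542,  0.0718497 , -0.08317984])}
0.1 [ 0.76046622 -0.87134378  0.79308665] [ 8.36457517e-01  5.48031052e-01 -7.55676473e-04  4.66309349e-04] 0.09157475269088985
```

View pics/scene0.png

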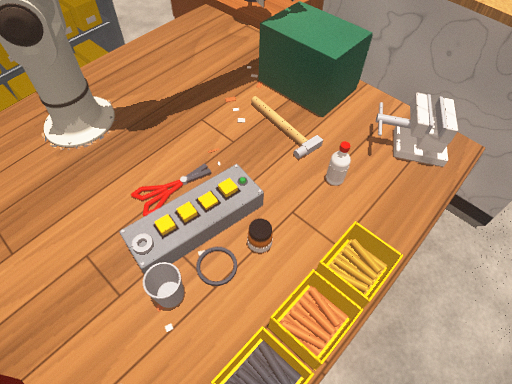

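View pics/top0.png

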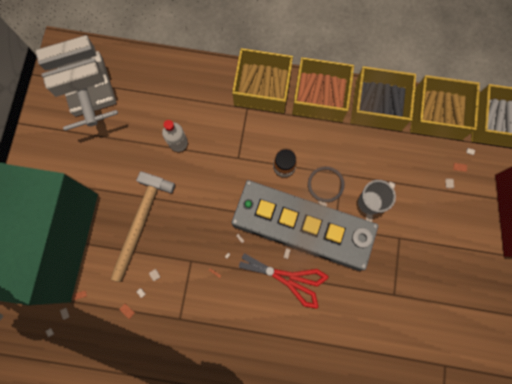

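```bash
cat > h.py <<'E'
from bench import manip, effector, viewer
import cv2, numpy as np
from scipy.spatial.transform import Rotation as R
def cam(n):
    c=viewer.get_calibration(n); f=192/np.tan(np.radians(c['vfov']/2))
    K=np.array([[f,0,c['cx']],[0,f,c['cy']],[0,0,1]]); return K,c['dist_coeffs'],np.array(c['eye']),R.from_quat(c['attitude']).as_matrix()
def proj(n,P):
    K,d,e,A=cam(n); r=A.T
    return cv2.projectPoints(np.float64(P).reshape(-1,1,3),cv2.Rodrigues(r)[0],-r@e,K,d)[0][:,0]
def ray(n,uv,z):
    K,d,e,A=cam(n); p=cv2.undistortPoints(np.float64(uv).reshape(-1,1,2),K,d)[:,0]
    D=np.c_[p,np.ones(len(p))]@A.T
    return e+D*((z-e[2])/D[:,2])[:,None]
E
python3 - <<'E'
from h import *
for n in("scene","top"):
    print(n,proj(n,[[0,0,0],[.26,.596,.227],[.26,.596,0]]).round())
    im=cv2.imread(f"pics/{n}0.png"); h=cv2.cvtColor(im,cv2.COLOR_BGR2HSV)
    for nm,lo,hi in(("yel",(20,130,150),(35,255,255)),("grn",(50,80,30),(90,255,255))):
        m=cv2.inRange(h,lo,hi); k,l,s,c=cv2.connectedComponentsWithStats(m)
        for i in range(1,k):
            if s[i,4]>25: print(nm,s[i],c[i].round(1),ray(n,c[i],.078 if nm=="yel" else .07)[0].round(4))
E
```

```text
scene [[ 80. 121.]
 [277.   2.]
 [273.  67.]]
yel [ 62   0  30  31 190] [76.7  7. ] [-0.4955  0.3006  0.078 ]
yel [60  3  9 11 50] [63.8  8.2] [-0.5312  0.2627  0.078 ]
yel [ 74  40  34  28 497] [87.9 51.9] [-0.1787  0.1671  0.078 ]
yel [  8  72  28  27 428] [21.7 85.3] [-0.187  -0.0661  0.078 ]
yel [  0  85  17  26 261] [ 5.6 97.8] [-0.1701 -0.1267  0.078 ]
yel [218 178  20  19 216] [227.7 186.6] [0.5467 0.0982 0.078 ]
yel [198 191  20  18 203] [207.7 199.4] [0.5391 0.0429 0.078 ]
yel [176 202  21  20 246] [186.5 211. ] [ 0.5277 -0.0095  0.078 ]
yel [155 214  20  21 253] [164.7 223.9] [ 0.5182 -0.063   0.078 ]
yel [ 269  221  134  150 5632] [339.  286.9] [0.8693 0.0773 0.078 ]
yel [ 211  326  103   58 1413] [262.7 357.4] [ 0.8468 -0.116   0.078 ]
grn [ 261    2  111   88 5250] [319.5  43.6] [0.3473 0.7252 0.07  ]
grn [239 177   7   7  38] [242.1 179.9] [0.5532 0.1386 0.07  ]
top [[272. 472.]
 [-28. 305.]
 [ 33. 301.]]
yel [233  48  60  53 369] [262.7  76.5] [0.8631 0.1585 0.078 ]
yel [295  57  59  54 314] [324.3  83.7] [0.8686 0.0099 0.078 ]
yel [357  66  59  54 363] [386.4  93.2] [ 0.8676 -0.1392  0.078 ]
yel [421  75  58  55 348] [448.3 102.4] [ 0.8668 -0.2852  0.078 ]
yel [486  84  26  51 144] [493.4 108.4] [ 0.8679 -0.3893  0.078 ]
yel [257 200  18  18 220] [265.2 208.5] [0.5456 0.1019 0.078 ]
yel [280 209  17  17 214] [288.1 217. ] [0.5347 0.0479 0.078 ]
yel [303 216  18  18 218] [311.4 224.6] [ 0.5261 -0.0063  0.078 ]
yel [327 224  17  18 227] [335.1 232.5] [ 0.517  -0.0606  0.078 ]
grn [    0   162    97   143 10940] [ 40.7 234. ] [0.4099 0.5865 0.07  ]
grn [245 200   7   8  39] [247.9 203.6] [0.5518 0.1427 0.07  ]
```

```bash
python3 - <<'E'
from h import *
print(ray("scene",[[322,110],[263,72],[361,88]],0).round(3))
# top corners by triangulation: scene (312,5)? top view top-face
b=ray("scene",[[322,110],[263,72],[361,88]],0)
for z in (.1,.15,.2,.25): 
    p=b.copy();p[:,2]=z; print(z,proj("scene",p).round().tolist(),proj("top",p).round().tolist())
a=np.array([[.546,.100],[.537,.0455],[.527,-.008],[.5176,-.062]])
print(np.polyfit([95,40,-15,-70],a[:,0],1),np.polyfit([95,40,-15,-70],a[:,1],1))
im=cv2.imread("pics/scene0.png"); cv2.imwrite("pics/c1.png",cv2.resize(im[150:275,110:280],None,fx=4.5,fy=4.5,interpolation=cv2.INTER_CUBIC))
im=cv2.imread("pics/scene0.png"); cv2.imwrite("pics/c2.png",cv2.resize(im[0:125,220:390],None,fx=4.5,fy=4.5,interpolation=cv2.INTER_CUBIC))
im=cv2.imread("pics/top0.png"); cv2.imwrite("pics/c3.png",cv2.resize(im[170:280,220:390],None,fx=4.5,fy=4.5,interpolation=cv2.INTER_CUBIC))
E
```

```text
[[ 0.509  0.535  0.   ]
 [ 0.253  0.552  0.   ]
 [ 0.539  0.71  -0.   ]]
0.1 [[328.0, 83.0], [264.0, 45.0], [369.0, 62.0]] [[69.0, 192.0], [30.0, 310.0], [-5.0, 167.0]]
0.15 [[331.0, 68.0], [265.0, 31.0], [374.0, 47.0]] [[60.0, 187.0], [17.0, 311.0], [-19.0, 160.0]]
0.2 [[335.0, 52.0], [265.0, 15.0], [378.0, 31.0]] [[49.0, 181.0], [3.0, 312.0], [-34.0, 153.0]]
0.25 [[338.0, 35.0], [266.0, -2.0], [383.0, 15.0]] [[37.0, 175.0], [-12.0, 313.0], [-50.0, 146.0]]
[1.73090909e-04 5.29736364e-01] [0.00098091 0.00661364]
```

View pics/c1.png

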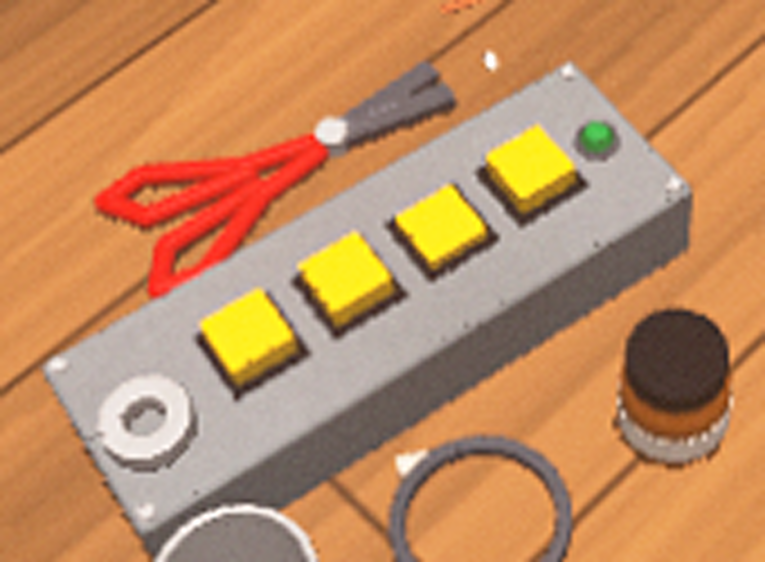

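View pics/c2.png

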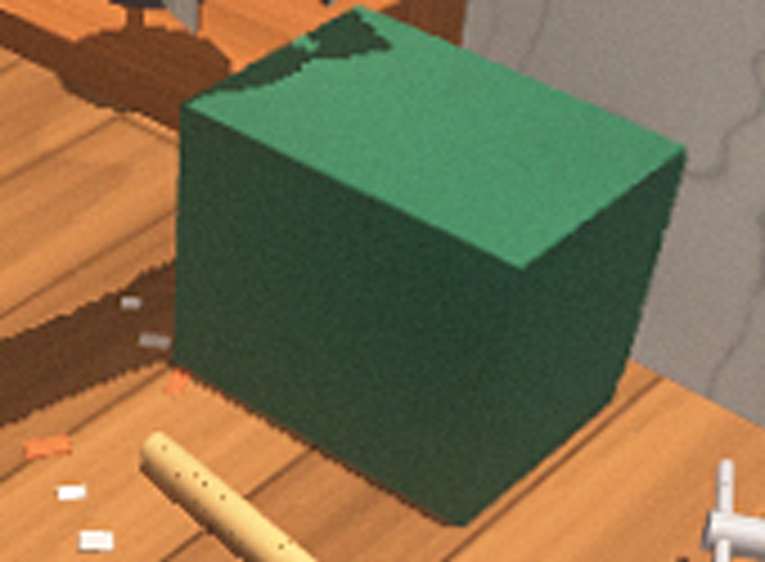

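View pics/c3.png

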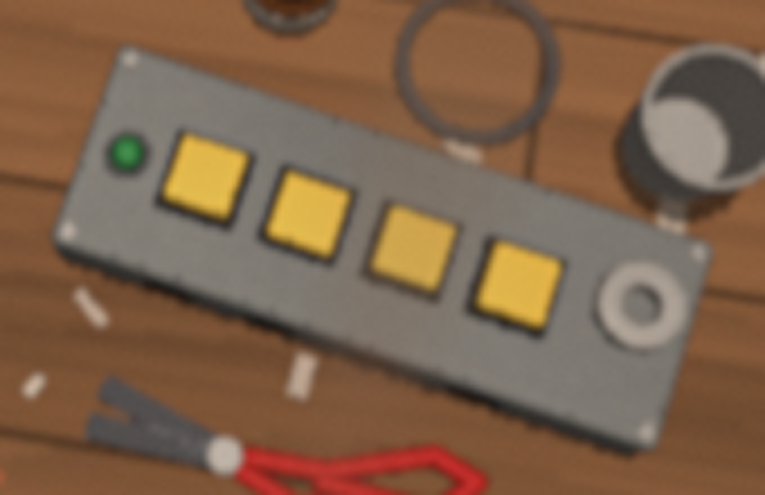

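```bash
cat >> h.py <<'E'
V=np.array([.173,.981])/np.hypot(.173,.981)
C=np.array([.5297,.0066])
KY=[.095,.040,-.015,-.070]
def key(i): return C+V*KY[i-1]
Q=[np.cos(np.radians(40)),np.sin(np.radians(40)),0,0]
E
python3 - <<'E'
from h import *
t0=manip.current_clock()
effector.close(10); t1=manip.current_clock(); print("close",t1-t0,manip.current_finger_gap())
manip.servo_line([.26,.596,.30],vel=.2); print("up",manip.current_clock()-t1)
q=manip.solve_ik([*key(1),.2],Q); print(q)
manip.move_pose([*key(1),.2],Q); print(manip.current_clock(),manip.current_tool_pos())
c=manip.current_clock()
f=np.array([manip.current_force() for _ in range(20)]); print(manip.current_clock()-c,f.mean(0),f.std(0))
im=viewer.get_image("scene"); cv2.imwrite("pics/s1.png",im[:,:,::-1])
E
```

```text
close 1.4333 0.0002928501215369847
up 0.5166999999999997
[-0.05238164  0.33786089 -0.21676267  1.82470868  0.08548512  0.98804226
  1.09189922]
4.1333 [0.54617559 0.10158798 0.20013992]
0.0 [-0.38402163 -0.27237152  0.39352121] [5.55111512e-17 0.00000000e+00 0.00000000e+00]
```

View pics/s1.png

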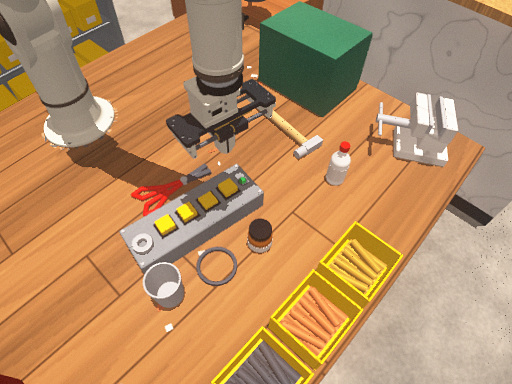

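```bash
cat >> h.py <<'E'
def force(n=8,dt=.01):
    F=[]
    for _ in range(n): manip.sleep(dt); F.append(manip.current_force())
    F=np.array(F); return F.mean(0),F.std(0)
E
python3 - <<'E'
from h import *
manip.servo_line([*key(1),.10],vel=.15); manip.sleep(.1)
print(manip.current_clock(),manip.current_tool_pos()-np.r_[key(1),.1]); print(force(10)); 
c=manip.current_clock(); manip.servo_line([*key(1),.098],vel=.02); print(manip.current_clock()-c, force(10), manip.current_tool_pos())
E
```

```text
5.1 [0.00106095 0.00031396 0.00124002]
(array([-0.18608738, -0.13472333,  0.07613282]), array([0.53365718, 0.47117637, 0.35752964]))
0.25 (array([-0.12518292,  0.27195279, -0.0540833 ]), array([0.54701812, 0.41520407, 0.40317157])) [0.54624355 0.10014526 0.09810997]
```

```bash
cat >> h.py <<'E'
def tap(i,z0=.084,zmin=.066,step=.0007,th=1.2):
    x,y=key(i)
    manip.servo_line([x,y,.1],Q,vel=.15); manip.servo_line([x,y,z0],Q,vel=.06); manip.sleep(.1)
    b=force(12)[0]; z=z0; log=[]
    while z>zmin:
        z-=step; manip.servo_line([x,y,z],Q,vel=.01)
        f=force(6)[0][2]-b[2]; log.append((round(z*1e3,1),round(f,2)))
        if f>th:
            f=force(12)[0][2]-b[2]; log.append(round(f,2))
            if f>th: break
    P=np.mean([manip.current_tool_pos() for _ in range(1)],0)
    manip.servo_line([x,y,.1],Q,vel=.1)
    print(i,log,P,"t",manip.current_clock()); return z
E
python3 - <<'E'
from h import *
tap(1)
E
```

```text
1 [(83.3, np.float64(-0.74)), (82.6, np.float64(-0.52)), (81.9, np.float64(-0.27)), (81.2, np.float64(0.08)), (80.5, np.float64(-0.26)), (79.8, np.float64(-0.3)), (79.1, np.float64(-0.08)), (78.4, np.float64(-0.52)), (77.7, np.float64(1.33)), np.float64(1.15), (77.0, np.float64(1.65)), np.float64(1.4)] [0.54623417 0.10017162 0.07701457] t 9.9667
```

```bash
python3 - <<'E'
from h import *
for i in (2,3,4): tap(i,z0=.081)
im=viewer.get_image("scene"); cv2.imwrite("pics/s2.png",im[:,:,::-1])
E
```

```text
2 [(80.3, np.float64(0.01)), (79.6, np.float64(-0.1)), (78.9, np.float64(-0.14)), (78.2, np.float64(-0.06)), (77.5, np.float64(-0.5)), (76.8, np.float64(-0.32)), (76.1, np.float64(-0.02)), (75.4, np.float64(-0.15)), (74.7, np.float64(-0.13)), (74.0, np.float64(-0.11)), (73.3, np.float64(-0.01)), (72.6, np.float64(-0.26)), (71.9, np.float64(-0.44)), (71.2, np.float64(1.27)), np.float64(0.85), (70.5, np.float64(2.84)), np.float64(2.94)] [0.53679076 0.0460178  0.07063098] t 16.2917
3 [(80.3, np.float64(0.34)), (79.6, np.float64(-0.11)), (78.9, np.float64(0.12)), (78.2, np.float64(1.3)), np.float64(1.35)] [ 0.52721916 -0.00815978  0.07830994] t 19.1417
4 [(80.3, np.float64(0.05)), (79.6, np.float64(-0.01)), (78.9, np.float64(-0.36)), (78.2, np.float64(1.33)), np.float64(0.92), (77.5, np.float64(1.47)), np.float64(1.58)] [ 0.51765641 -0.06234976  0.07755116] t 22.4
```

```bash
python3 - <<'E'
from h import *
x,y=key(2)
manip.servo_line([x,y,.1],Q,vel=.15); manip.servo_line([x,y,.075],Q,vel=.06); manip.sleep(.1)
b=force(12)[0][2]
for z in (.070,.0685,.0675,.067,.0665,.066,.0655):
    manip.servo_line([x,y,z],Q,vel=.02); f=force(8)[0][2]-b; print(z,round(f,2),manip.current_tool_pos()[2])
    if f>7: break
manip.servo_line([x,y,.09],Q,vel=.05); manip.servo_line([x,y,.2],Q,vel=.2)
print(manip.current_clock(),force(10)[0])
manip.servo_line([.40,.20,.28],Q,vel=.2)
for n in("scene","top"): cv2.imwrite(f"pics/{n}3.png",viewer.get_image(n)[:,:,::-1])
im=cv2.imread("pics/scene3.png"); cv2.imwrite("pics/c4.png",cv2.resize(im[150:275,110:280],None,fx=4.5,fy=4.5,interpolation=cv2.INTER_CUBIC))
for n in("scene","top"):
    im=cv2.imread(f"pics/{n}3.png"); h=cv2.cvtColor(im,cv2.COLOR_BGR2HSV)
    m=cv2.inRange(h,(20,130,60),(35,255,255)); k,l,s,c=cv2.connectedComponentsWithStats(m)
    for i in range(1,k):
        p=ray(n,c[i],.078)[0]
        if s[i,4]>60 and .5<p[0]<.58: print(n,s[i],c[i].round(1),p.round(4))
print(manip.current_clock())
E
```

```text
0.07 2.62 0.07034302004718068
0.0685 3.87 0.06875719365379153
0.0675 4.24 0.06768028065655636
0.067 4.53 0.06716310303306229
0.0665 4.69 0.0666646279267156
0.066 5.96 0.06631278202652818
0.0655 9.72 0.06622829667399781
27.8083 [-0.07534097 -0.24367653 -0.11206721]
scene [218 178  20  19 225] [227.6 186.8] [0.5469 0.0978 0.078 ]
scene [198 189  20  20 236] [207.7 198.6] [0.5376 0.0445 0.078 ]
scene [176 202  21  20 247] [186.6 211. ] [ 0.5278 -0.0095  0.078 ]
scene [155 214  20  21 256] [164.8 223.9] [ 0.5183 -0.0629  0.078 ]
top [256 200  19  19 249] [265.1 208.9] [0.5446 0.1018 0.078 ]
top [279 208  19  19 255] [288.1 217. ] [0.5348 0.0478 0.078 ]
top [303 216  18  18 223] [311.4 224.7] [ 0.5259 -0.0063  0.078 ]
top [326 224  19  19 257] [334.8 232.9] [ 0.5161 -0.0602  0.078 ]
29.25
```

View pics/c4.png

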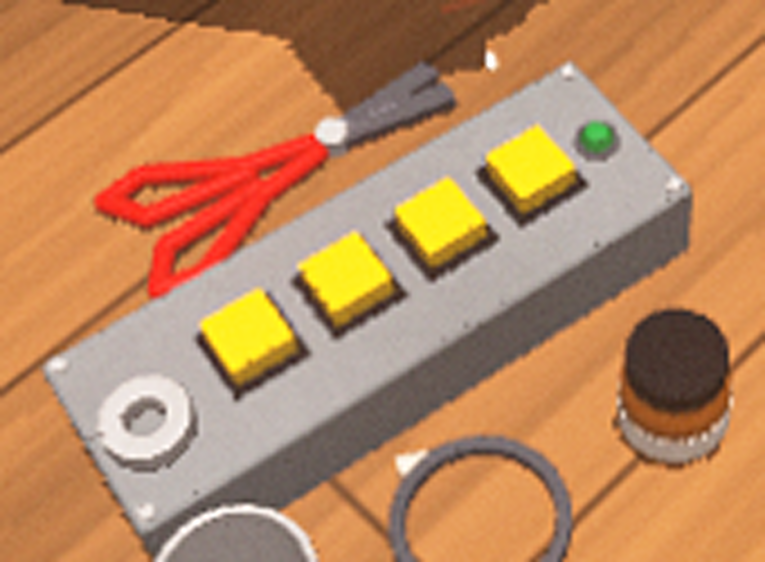

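View pics/scene3.png

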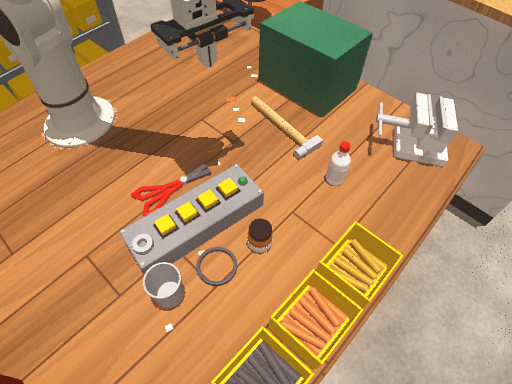

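Key 2 at scene pixel (208,199) now shows the same side-wall height as its neighbours, and its position lines up with theirs in both views. The bystanders are unmoved and the gripper is clear of everything.

```bash
python3 - <<'E'
from h import *
manip.hand_in(); print(manip.current_clock())
E
```

```text
the job is handed in; nothing more can be done
the job is handed in; nothing more can be done
```

Key 2 was the latched key. I released it and handed the job in at about 29 s on the robot's clock; `hand_in()` gives no verdict.

- **Tapping:** I tapped keys 1, 2, 3 and 4 in order with the closed fingertips. Keys 1, 3 and 4 made contact at about 78 mm height with 1.3–1.6 N. Key 2 made contact only at about 71 mm and took nearly 3 N without giving.
- **Releasing:** I then pressed only key 2 down to its stop, at about 66 mm. The force was about 4.7 N just before the stop and 9.7 N against it. Then I backed off.
- **Last checks:** The final pictures show key 2 level with the others. Its offset between the two camera views dropped from odd-one-out to matching its neighbours, within about 1 mm. By eye, the snips, bearing, jar, cup, hoop, hammer and glue had not moved, and the arm was clear with no force beyond sensor noise.
- **Limits:** The force sensor is noisy, about 0.4 N per reading, so the tap forces are averages good to a few tenths of a newton. I did not tap key 2 again after the release; that it is up is judged from the pictures alone. No check failed or disagreed.

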